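# Snap the carry handle onto the porcelain tiers and tug-test it

## Robot

A 7-joint arm with a two-finger parallel gripper is mounted at the origin on the work surface. World frame = base frame: x ahead of the robot, y to its left, z up, the work surface at z = 0. Lengths are in m, angles in rad, forces in N, time in s.
With the tool pointing down it reaches from about 0.425 to 0.925 m from the base axis. Payload 6.8 kg.
Tool frame: the origin (TCP) lies on the centre line of the jaws, within the pads' length; the fingertips stand 8 mm ahead of it and the grasp point (between the pads) lies 11 mm behind it; z points along the fingers, y is the line along which they close (so a half turn about z gives the same grasp; the last joint's range is limited). The gripper opens to 85 mm and grips with 20 to 120 N. Pads are 22 mm wide; open, the fingers measure 114 mm over their backs; the gripper's body (76 mm by 85 mm) begins 54 mm behind the grasp point. The pads swing forward as they close: fully open they stand 13 mm farther back than shut.
Start: joints at [1.039, 0.477, 0.022, 1.555, -0.011, 1.109, -0.083], TCP at [0.278, -0.615, 0.239] pointing down, gripper open.
Joint ranges: [-2.96, 2.96], [-0.34, 2.1], [-1.41, 1.46], [0.24, 2.44], [-1.37, 4.51], [0.17, 1.92], [-2.96, 2.96]. Speed limits (rad/s): [2.39, 2.39, 3.14, 3.14, 3.14, 3.14, 3.14].

## Interface

Orientations are given as [roll, pitch, yaw] about the fixed x, y, z axes, in that order (R = Rz(yaw) Ry(pitch) Rx(roll)).
In Python, from rig import robot gives the robot as it stands.
- The arm moves only by the shell command python3 -m creep 'ROWS' [OPENING] [FORCE]. ROWS is JSON, a list of rows, each a list of 2 entries, a list of its own where there are three numbers: the shift along the tool's x, y, z in units of 40 mm (1.0 is 40 mm), then the turn about the tool's z in units of 6 degrees (1.0 is 6 degrees). In form: [[[dx, dy, dz], yaw], ...]. A call has 1 to 20 rows; each row shifts and turns the commanded pose from where the row before left it, along the tool's axes as they then stand; what a row does not reach is not made up. A row lasts 1/12 s, in which the tool goes at most 41.7 mm and 7.16 degrees, less where a joint would pass 70% of its speed; a pose out of reach is approached as far as the arm can. A call is refused whole if a number of a shift passes 1 or a number of a turn 1, either way. A call with a gripper value outside its range is refused whole. OPENING is the opening, from -1 (shut) to 1 (fully open), set as the call begins (- or left out, the last holds). The fingers move at their own pace and stop on an object; FORCE is the grip in N (left out, the last holds). Time passes only in rows, so rows that do not move let the fingers close. It gives the time, the measured TCP pose, the force, the opening and the grip force at its end, in the units of the state.
- robot.get_obs(): the state, without advancing time (a new reading comes with each control period).
- robot.get_image(name): name is "scene" or "top"; returns the picture (420x560x3 uint8, red, green, blue); there is no depth.
- robot.get_calibration(name): a dict with "fx", "fy", "cx", "cy" (pixels), "R" (3x3) and "t" (3): a world point X has camera coordinates R X + t. Camera axes: x right, y down, z forward; pixel columns grow to the right and rows downward; lengths in m; the calibration is good to about 2 mm. A picture is of the moment at which its call begins. get_calibration takes no time and is no camera call.
- robot.hand_in(): hands the job in; it is judged then, once.
The state is a dict: "t": time; "joint_pos": joint angles; "dq": joint speeds; "effort": joint torques, N m; "tcp_pos": TCP position; "ee_rot": TCP orientation; "wrist_force": force on the tool from outside, world axes, zero at the start; "moment": the same for the moment, N m; "width": finger opening in m; "finger_force": force on a finger pad.
Only numpy, scipy, OpenCV 4.12 (cv2) and the standard library are available. Lean on these libraries where they do the work, as an engineer would, in place of code of your own. Each camera call takes 0.05 s, during which the arm holds its last target. There are 200 camera calls.

## Task

Put the carry handle onto the stack of porcelain tiers: press it straight down into the socket on top until it snaps in and its flange sits home on the steel collar, firmly but never with more than about 30 newtons. Before anyone carries the stack by it, check that it is held: pull it straight up with a steady 10 newtons or so for a full second, never above 15. Then ease off and let go, leaving the handle upright in its socket, the stack standing where it was and the other things on the table alone.

Things in the scene. Friction and masses are not known exactly. Their poses are not given: they have to be found in the camera images.
- handle: Carry handle, 88 mm tall, 130 g, starts upright with its plug down in the napkin ring. Origin: plug tip, z up its axis. Upward: snap plug 38 mm, steel flange 34 mm diameter 5 mm thick, stem 14 mm diameter 12 mm long, dark wooden grip block 46 (own x) x 16 (own y) x 34 mm tall; grasp it across the 16 mm. The plug is round: any yaw fits.
- handle_flange (a point): Centre of the underside of the handle's flange, 38 mm above the plug tip. The steel plug below it: a cone from 8 mm to 22 mm diameter over the first 16 mm above the tip, a barbed edge at 18 mm, then a neck 12 mm thick up to the flange. Home means the flange rests on the collar.
- handle_grip (a point): Centre of the handle's wooden grip block, 71 mm above the plug tip.
- napkin_ring: Pale wooden ring, 50 mm diameter, 42 mm high, bore 26 mm, 120 g, loose. Parks the handle. Origin: centre of its underside. It and the stack may be on either side of the table.
- stack: Three white porcelain dishes as one loose stack, 186 mm diameter, 2.2 kg. Origin: centre of its underside. The top dish is open (rim 88 mm high); from its middle rises a porcelain tube, 54 mm diameter, rim 103 mm high. In the tube is the snap socket: a steel collar (40 mm outer, bore 25 mm) standing 1 to 9 mm proud of the tube, over two sprung brass jaws.
- mouth (a point): On the stack's axis 108 mm above its underside: nominal height of the collar's top face. The true face is up to 4 mm higher or lower (not measured): find home by feel. The cone meets the jaws 19 mm before home; resistance is uneven, 5-15 N at most; 5 mm before home they snap behind the barb and draw it in, then the flange lands hard. Home, it has about 1 mm of play.
- collar (a joint): Upward give of the collar on its stiff spring, in m: 0 at rest, rising 1 mm for every 6 N that the snapped-in handle is pulled upward (10 N is 1.7 mm). The pull itself is best read from the force on the tool, less the handle's weight.
- torch: Black aluminium torch lying on its side, 128 mm long, 35 mm diameter. Origin: under its middle. Leave alone.
- spinning_top: Varnished wooden spinning top lying on its side, 48 mm diameter, 68 mm long, red band. Origin: by its point, on the table. Leave alone.
- dispenser: Empty clear plastic push dispenser with a white press plate, 68 mm diameter, 123 mm tall. Origin: centre of its underside. Leave alone.
- coaster: Sage green hard silicone coaster, 100 mm diameter, 8 mm thick. Origin: centre of its underside. Leave alone.
- bowl: Small white porcelain bowl, 104 mm diameter, 45 mm tall. Origin: centre of its underside. Leave alone.
- remote: Black remote control, 150 by 42 by 18 mm. Origin: centre of its underside. Leave alone.
Things that resemble listed ones, but are neither listed nor needed, are in the scene too. What is shaped like the stack but purple is not meant. Leave any orange look-alike of the handle alone.

How it is judged:
By the outcome, as a careful person would: the job done as asked, in the order asked, and still so for the second after the job is handed in, with the robot touching nothing.
It also fails if it takes over 58 s, if anything falls off the work surface, if the arm or the gripper's body presses on something with over 40 N, if the wrist force passes 120 N, or if a joint passes its speed limit or range.

## Working session

There is one attempt and no reset: what is moved stays moved. The work goes in short steps, Python scripts to look and compute and a shell command to move; the robot and the scene stay as the last step left them, time stands still between calls to the robot, and variables do not carry over. Pictures are saved under pics/ and viewed, at most 10 in all, crops included, and the job is handed in when it is done.

```bash
mkdir -p pics; ls; python3 - <<'E'
from rig import robot
import cv2,numpy as np
for n in("scene","top"):
    cv2.imwrite(f"pics/{n}0.png",robot.get_image(n)[:,:,::-1])
    c=robot.get_calibration(n);print(n,c['fx'],c['cx'],c['cy'],np.round(c['R'],3).tolist(),np.round(c['t'],3))
o=robot.get_obs();print(o)
E
```

```text
pics
scene 431.44497783327967 278.0160637848221 211.18617421090931 [[-0.074, 0.997, 0.01], [0.648, 0.056, -0.759], [-0.758, -0.049, -0.651]] [ 0.028 -0.284  1.651]
top 432.5957240717557 284.506343885868 206.72705379191322 [[-0.03, -0.999, -0.019], [-0.99, 0.032, -0.136], [0.137, 0.015, -0.99]] [0.022 0.566 1.384]
{'t': 0.1, 'joint_pos': array([ 1.0388886 ,  0.47772227,  0.02235256,  1.55633509, -0.01149866,
        1.10924772, -0.08308818]), 'dq': array([-2.42419950e-03,  9.55145047e-05,  2.24349563e-04, -2.91435987e-03,
       -1.23327674e-03, -3.96161097e-05, -8.58034536e-04]), 'effort': array([ 5.42439491e-03, -5.97760963e+01,  1.61459494e+00, -2.81954080e+01,
        1.29305638e-02,  5.10688842e-03,  8.63315222e-06]), 'tcp_pos': array([ 0.27736589, -0.61483626,  0.23842724]), 'ee_rot': array([-3.14001313e+00,  1.20273513e-04,  4.23831639e-01]), 'wrist_force': array([-0.12716768, -0.17930752, -0.46471678]), 'moment': array([ 0.01775564,  0.03154929, -0.00656841]), 'finger_force': 0.0, 'width': 0.08542494490821055}
```

View pics/scene0.png

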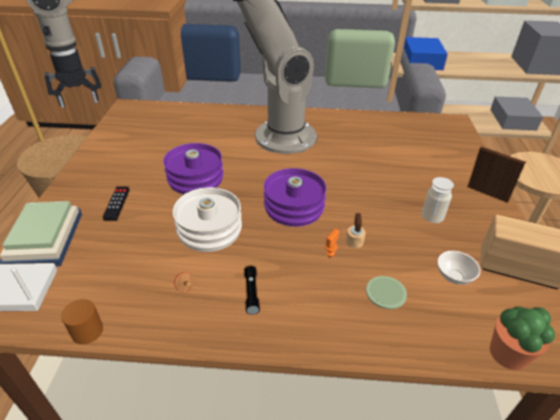

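View pics/top0.png

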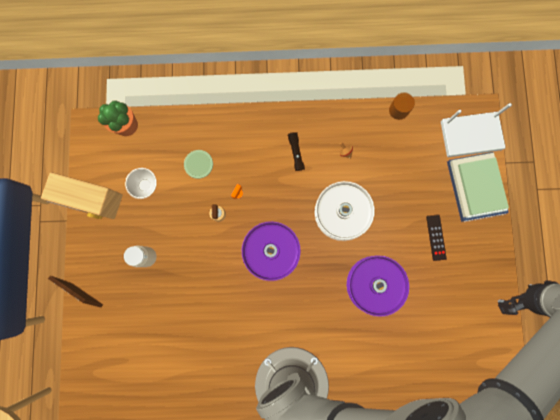

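The scene view shows:
- the dark-gripped handle in its pale ring at scene (357,235) / top (216,212)
- an orange look-alike lying at scene (333,243) / top (237,191)
- the white stack at scene (207,212) / top (345,210)
- purple stacks at scene (295,190) and (193,162) / top (271,250) and (378,286)

I choose the dark handle and the white stack, and check them in one close crop.

```bash
python3 - <<'E'
import cv2,numpy as np
s=cv2.imread("pics/scene0.png");t=cv2.imread("pics/top0.png")
def c(i,x,y,w=50,h=37): return cv2.resize(i[y:y+h,x:x+w],None,fx=8,fy=8,interpolation=cv2.INTER_CUBIC)
m=np.vstack([np.hstack([c(s,325,210),c(s,183,190)]),np.hstack([c(t,195,190),c(t,320,192)])])
cv2.imwrite("pics/crop0.png",m)
E
```

```text
(no output)
```

View pics/crop0.png

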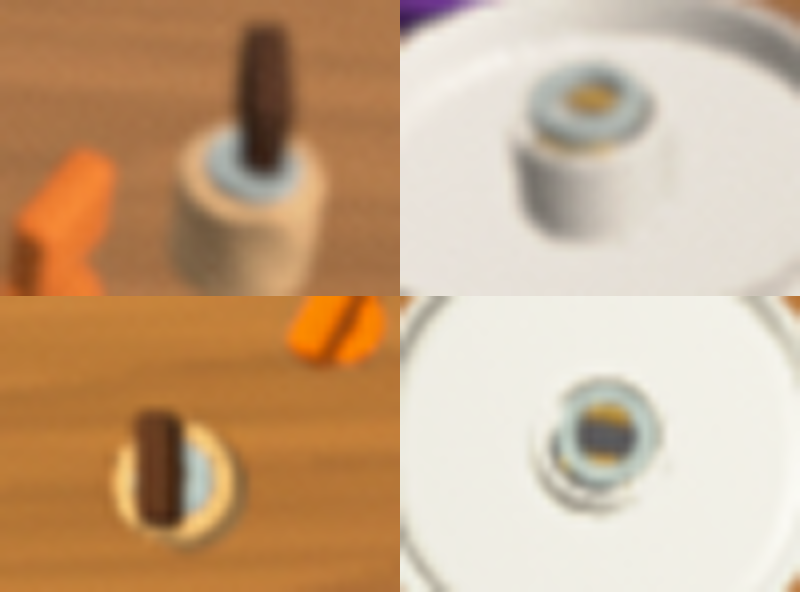

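The crop confirms both choices: a dark grip in a steel-flanged handle in the pale ring, with its long side along world x, and a white tube with a steel collar and brass jaws. The orange one lies beside it. Next I triangulate.

```bash
cat > h.py <<'E'
from rig import robot
import numpy as np
C={n:robot.get_calibration(n) for n in("scene","top")}
def proj(n,X):
    c=C[n];p=c['R']@np.array(X)+c['t'];return np.array([c['fx']*p[0]/p[2]+c['cx'],c['fy']*p[1]/p[2]+c['cy']])
def ray(n,u):
    c=C[n];R=np.array(c['R']);d=R.T@[(u[0]-c['cx'])/c['fx'],(u[1]-c['cy'])/c['fy'],1];return -R.T@np.array(c['t']),d
def atz(n,u,z):
    o,d=ray(n,u);return o+d*(z-o[2])/d[2]
def tri(us,ut):
    A=[];b=[]
    for n,u in(("scene",us),("top",ut)):
        o,d=ray(n,u);d/=np.linalg.norm(d);P=np.eye(3)-np.outer(d,d);A.append(P);b.append(P@o)
    return np.linalg.lstsq(np.vstack(A),np.hstack(b),rcond=None)[0]
f=lambda x,y,ox,oy,mx,my:((x-mx+.5)/8-.5+ox,(y-my+.5)/8-.5+oy)
E
python3 - <<'E'
from h import *
import cv2
S=lambda x,y:f(x,y,325,210,0,0)
T=lambda x,y:f(x,y,195,190,0,296)
S2=lambda x,y:f(x,y,183,190,400,0)
T2=lambda x,y:f(x,y,320,192,400,296)
np.set_printoptions(precision=4,suppress=True)
print("griptop",tri(S(265,33),T(157,466)),atz("top",T(157,466),.092),atz("scene",S(265,33),.092))
print("ringtop",atz("top",T(177,481),.042),atz("scene",S(252,170),.042))
print("collar",tri(S2(591,101),T2(608,434)),atz("top",T2(608,434),.108),atz("scene",S2(591,101),.108))
# dish rim check by HSV-free threshold: white blob centroid in top
t=cv2.imread("pics/top0.png").astype(int)
m=((t.min(2)>185)).astype(np.uint8);m[:,:310]=0;m[:,380:]=0;m[:178]=0;m[245:]=0
c=max(cv2.findContours(m,0,1)[0],key=cv2.contourArea);e=cv2.fitEllipse(cv2.convexHull(c));print("rim",e,atz("top",e[0],.088))
E
```

```text
griptop [0.5518 0.2252 0.1054] [0.5536 0.2274 0.092 ] [0.536  0.2282 0.092 ]
ringtop [0.5538 0.2282 0.042 ] [0.5507 0.2292 0.042 ]
collar [ 0.5442 -0.1852  0.1101] [ 0.5446 -0.1862  0.108 ] [ 0.5417 -0.1851  0.108 ]
rim ((344.42083740234375, 211.4267578125), (54.92445755004883, 59.90399932861328), 68.39405822753906) [ 0.539  -0.1848  0.088 ]
```

```bash
python3 - <<'E'
from h import *
import cv2
im={n:cv2.imread(f"pics/{n}0.png") for n in("scene","top")}
def panel(n,x,y,polys,w=50,h=37,k=8):
    o=cv2.resize(im[n][y:y+h,x:x+w],None,fx=k,fy=k,interpolation=cv2.INTER_CUBIC)
    for P,col in polys:
        q=np.array([proj(n,p) for p in P]);q=((q-[x,y]+.5)*k-.5).round().astype(int)
        cv2.polylines(o,[q],True,col,1,cv2.LINE_AA)
    return o
def circ(x,y,z,r):return [(x+r*np.cos(a),y+r*np.sin(a),z) for a in np.linspace(0,6.28,40)]
hx,hy=.553,.228;B=[(-.023,-.008),(.023,-.008),(.023,.008),(-.023,.008)]
H=[([(hx+a,hy+b,.093) for a,b in B],(0,255,0)),([(hx+a,hy+b,.059) for a,b in B],(255,255,0)),(circ(hx,hy,.042,.025),(0,0,255)),(circ(hx,hy,.047,.017),(255,0,0))]
sx,sy=.544,-.1855
M=[(circ(sx,sy,.108,.020),(0,255,0)),(circ(sx,sy,.108,.0125),(0,255,0)),(circ(sx,sy,.103,.027),(0,0,255)),(circ(sx,sy,.088,.093),(255,0,0))]
cv2.imwrite("pics/ov0.png",np.vstack([np.hstack([panel("scene",325,210,H),panel("scene",183,190,M)]),np.hstack([panel("top",195,190,H),panel("top",320,192,M)])]))
E
```

```text
(no output)
```

View pics/ov0.png

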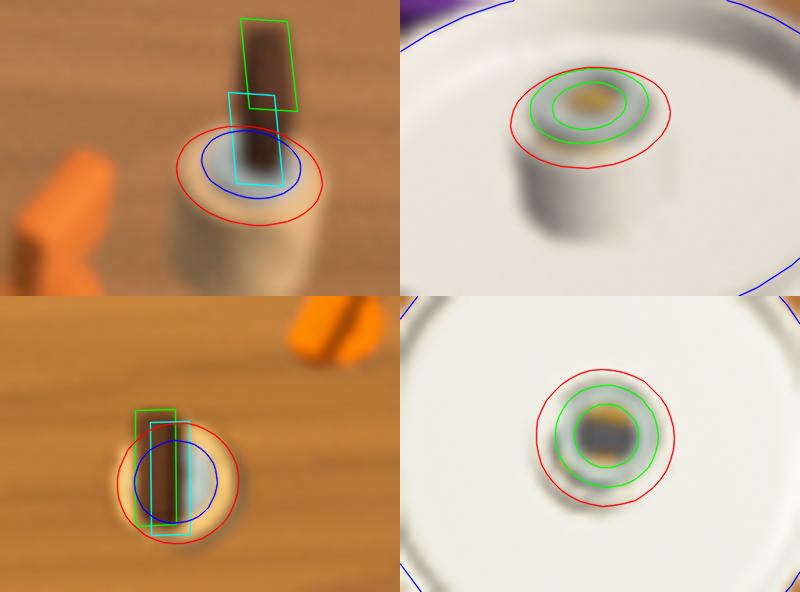

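The overlay fits well: handle at about (0.553, 0.228), grip yaw about -2°, and mouth at about (0.544, -0.1855). I turn the tool first.

```bash
python3 -m creep '[[[0,0,0],0.86],[[0,0,0],0.86],[[0,0,0],0.86],[[0,0,0],0.86],[[0,0,0],0.86],[[0,0,0],0]]' 1 40; cat >> h.py <<'E'
def to(x,y,z):
    from scipy.spatial.transform import Rotation as Ro
    o=robot.get_obs();R=Ro.from_euler('xyz',o['ee_rot']).as_matrix()
    print("t",o['t'],"tcp",np.round(o['tcp_pos'],4),"rpy",np.round(o['ee_rot'],3),"F",np.round(o['wrist_force'],2),"w",round(o['width'],4),"units",np.round(R.T@(np.array([x,y,z])-o['tcp_pos'])/.04,3))
E
python3 -c "
from h import *
to(.553,.228,.16)"
```

```text
t: 0.6
tcp_pos: [0.2776, -0.6149, 0.2387]
ee_rot: [-3.141, 0.001, -0.029]
wrist_force: [-0.2, 0.0, -0.3]
width: 0.0852
finger_force: 0.0
t 0.6 tcp [ 0.2776 -0.6149  0.2387] rpy [-3.141e+00  1.000e-03 -2.900e-02] F [-0.22  0.02 -0.27] w 0.0852 units [  6.264 -21.265   1.982]
```

```bash
python3 -m creep '[[[0.5,-0.6,0],0],[[0.5,-0.7,0],0],[[0.5,-0.8,0],0],[[0.5,-0.8,0],0],[[0.5,-0.8,0],0],[[0.5,-0.8,0],0],[[0.5,-0.8,0],0],[[0.4,-0.9,0],0],[[0.4,-0.9,0],0],[[0.3,-0.9,0],0],[[0.3,-0.9,0],0],[[0.2,-0.9,0],0],[[0.2,-0.9,0],0],[[0.2,-0.9,0],0],[[0.2,-0.9,0],0],[[0.2,-0.9,0],0],[[0.1,-0.9,0],0],[[0,-0.9,0],0],[[0,-0.9,0],0],[[0,-0.9,0],0]]'; python3 -c "
from h import *
to(.553,.228,.16)"
```

```text
t: 2.27
tcp_pos: [0.5352, 0.0598, 0.2392]
ee_rot: [3.141, 0.0, -0.023]
wrist_force: [0.3, 0.1, 0.4]
width: 0.0855
finger_force: 0.0
t 2.2667 tcp [0.5352 0.0598 0.2392] rpy [ 3.141  0.    -0.023] F [0.33 0.07 0.39] w 0.0855 units [ 0.346 -4.216  1.98 ]
```

```bash
python3 -m creep '[[[0.1,-0.8,0],0],[[0.1,-0.8,0],0],[[0.1,-0.7,0.2],0],[[0,-0.5,0.4],0],[[0,-0.3,0.5],0],[[0,0,0.5],0],[[0,0,0.3],0],[[0,0,0],0],[[0,0,0],0]]'; python3 -c "
from h import *
to(.553,.228,.066)"
```

```text
t: 3.02
tcp_pos: [0.5507, 0.1808, 0.163]
ee_rot: [3.141, 0.001, -0.026]
wrist_force: [0.7, -0.6, 0.6]
width: 0.0854
finger_force: 0.0
t 3.0167 tcp [0.5507 0.1808 0.163 ] rpy [ 3.141e+00  1.000e-03 -2.600e-02] F [ 0.66 -0.58  0.62] w 0.0854 units [ 0.03  -1.183  2.424]
```

```bash
python3 -m creep '[[[0.03,-0.5,0],0],[[0,-0.45,0],0],[[0,-0.23,0],0],[[0,0,0],0],[[0,0,0],0]]'; python3 - <<'E'
from h import *
import cv2
to(.553,.228,.066)
p=[]
for n,x,y in(("scene",307,178),("top",175,180)):
    p.append(cv2.resize(robot.get_image(n)[y:y+75,x:x+65,::-1],None,fx=6,fy=6,interpolation=cv2.INTER_CUBIC))
cv2.imwrite("pics/pre.png",np.hstack(p))
print(proj("scene",(.553,.228,.16)),proj("top",(.553,.228,.16)))
E
```

```text
t: 3.43
tcp_pos: [0.5537, 0.2286, 0.1641]
ee_rot: [-3.142, -0.001, -0.026]
wrist_force: [0.7, -0.8, 0.7]
width: 0.0855
finger_force: 0.0
t 3.4333 tcp [0.5537 0.2286 0.1641] rpy [-3.142e+00 -1.000e-03 -2.600e-02] F [ 0.7  -0.83  0.71] w 0.0855 units [-0.02   0.015  2.452]
[361.48643098 198.12866618] [209.9414488  208.14531791]
```

View pics/pre.png

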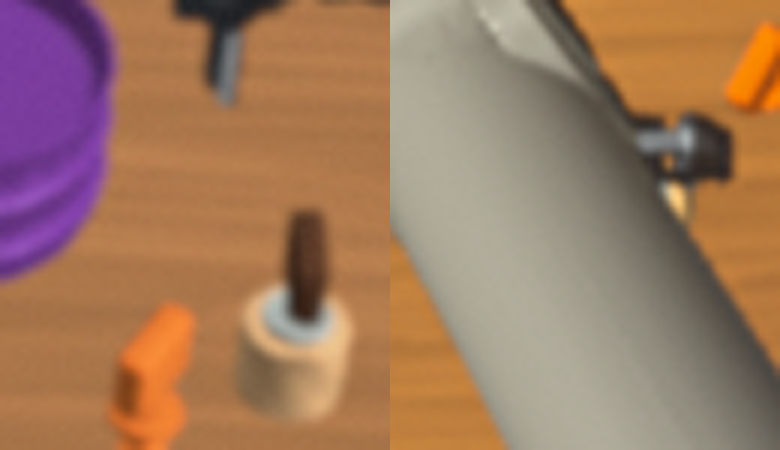

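The open finger is clear of the handle and the ring hasn't moved, so I descend.

```bash
python3 -m creep '[[[0,0,0.4],0],[[0,0,0.4],0],[[0,0,0.4],0],[[0,0,0.4],0],[[0,0,0.4],0],[[0,0,0.3],0],[[0,0,0.13],0],[[0,0,0],0],[[0,0,0],0]]' && python3 -m creep '[[[0,0,0],0],[[0,0,0],0],[[0,0,0],0],[[0,0,0],0],[[0,0,0],0],[[0,0,0],0],[[0,0,0],0],[[0,0,0],0],[[0,0,0],0],[[0,0,0],0],[[0,0,0],0],[[0,0,0],0]]' -1 80
```

```text
t: 4.28
tcp_pos: [0.5536, 0.2286, 0.0664]
ee_rot: [3.142, -0.0, -0.027]
wrist_force: [0.1, 0.2, 0.5]
width: 0.0856
finger_force: 0.0
t: 5.28
tcp_pos: [0.5535, 0.2291, 0.0665]
ee_rot: [-3.141, -0.001, -0.027]
wrist_force: [-0.5, 0.1, 6.4]
width: 0.015
finger_force: 78.4
```

```bash
python3 -m creep '[[[0,0,-0.1],0],[[0,0,-0.2],0],[[0,0,-0.3],0],[[0,0,-0.5],0],[[0,0,-0.5],0],[[0,0,-0.5],0],[[0,0,-0.5],0],[[0,0,-0.5],0],[[0,0,-0.5],0],[[0,0,-0.4],0],[[0,0,-0.2],0],[[0,0,0],0],[[0,0,0],0]]'; python3 - <<'E'
from h import *
import cv2
to(.544,-.1855,.20)
n,x,y="scene",307,150
cv2.imwrite("pics/lift.png",cv2.resize(robot.get_image(n)[y:y+105,x:x+90,::-1],None,fx=5,fy=5,interpolation=cv2.INTER_CUBIC))
E
```

```text
t: 6.37
tcp_pos: [0.5531, 0.2287, 0.2342]
ee_rot: [-3.142, -0.0, -0.027]
wrist_force: [-0.5, 0.6, -2.5]
width: 0.0149
finger_force: 77.8
t 6.3667 tcp [0.5531 0.2287 0.2342] rpy [-3.142 -0.    -0.027] F [-0.49  0.57 -2.48] w 0.0149 units [ 0.047 10.358  0.855]
```

View pics/lift.png

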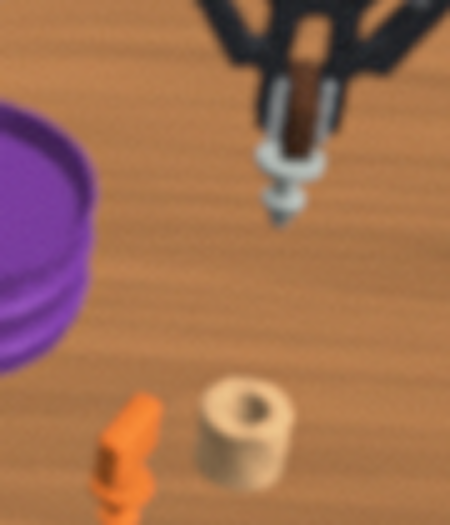

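```bash
python3 - <<'E'
from h import *
o=robot.get_obs();p=o['tcp_pos']
for dz in(-.062,-.044,-.024,.026):
    q=proj("scene",p+[0,0,dz]);print(dz,q,(q-[307,150]+.5)*5-.5)
E
```

```text
-0.062 [362.28257254 194.63871677] [278.4128627  225.19358387]
-0.044 [363.25438162 189.09113654] [283.27190809 197.45568269]
-0.024 [364.35877841 182.78667826] [288.79389203 165.93339132]
0.026 [367.23926721 166.34338389] [303.19633606  83.71691944]
```

The scene view shows the handle upright in the jaws with its tip at (279,225), where (278,225) was predicted. The empty ring stands undisturbed. I carry it to above the mouth.

```bash
python3 -m creep '[[[0,0.3,0],0],[[0,0.6,0],0],[[0,0.7,0],0],[[0,0.7,0],0],[[0,0.7,0],0],[[0,0.7,0],0],[[0,0.7,0],0],[[0,0.7,0],0],[[0,0.7,0],0],[[0,0.7,0],0],[[0,0.7,0],0],[[0,0.7,0],0],[[0,0.7,0],0],[[0,0.7,0],0],[[0,0.6,0],0],[[0,0.4,0],0],[[0,0.05,0],0],[[0.04,0,0],0],[[0,0,0],0],[[0,0,0],0]]'; python3 -c "
from h import *
to(.544,-.1855,.20)"
```

```text
t: 8.08
tcp_pos: [0.5439, -0.1834, 0.2337]
ee_rot: [-3.141, 0.001, -0.024]
wrist_force: [0.3, 0.2, -1.6]
width: 0.0146
finger_force: 78.0
t 8.0833 tcp [ 0.5439 -0.1834  0.2337] rpy [-3.141e+00  1.000e-03 -2.400e-02] F [ 0.29  0.18 -1.61] w 0.0146 units [0.004 0.054 0.842]
```

```bash
python3 -m creep '[[[0,0.055,0.3],0],[[0,0,0.4],0],[[0,0,0.3],0],[[0,0,0.2],0],[[0,0,0],0],[[0,0,0],0],[[0,0,0],0]]'; python3 - <<'E'
from h import *
import cv2
to(.544,-.1855,.180)
p=[]
for n,x,y in(("scene",178,165),("top",320,182)):
    p.append(cv2.resize(robot.get_image(n)[y:y+60,x:x+50,::-1],None,fx=8,fy=8,interpolation=cv2.INTER_CUBIC))
    q=robot.get_obs()['tcp_pos']
    for dz in(-.062,-.044,-.024): print(n,(proj(n,q+[0,0,dz])-[x,y]+.5)*8-.5)
    print("mouth",(proj(n,(.544,-.1855,.108))-[x,y]+.5)*8-.5)
cv2.imwrite("pics/hover.png",np.hstack(p))
E
```

```text
t: 8.67
tcp_pos: [0.5443, -0.1872, 0.1866]
ee_rot: [3.141, -0.001, -0.026]
wrist_force: [0.8, -0.6, -1.3]
width: 0.0152
finger_force: 78.0
t 8.6667 tcp [ 0.5443 -0.1872  0.1866] rpy [ 3.141e+00 -1.000e-03 -2.600e-02] F [ 0.78 -0.61 -1.28] w 0.0152 units [-0.009 -0.042  0.165]
scene [218.38775109 267.27933171]
scene [213.00689625 225.35759227]
scene [206.8987059 177.7692496]
mouth [228.64202054 305.13306247]
top [216.05589575 212.61627364]
top [221.89721294 206.30121633]
top [228.57629032 199.08045515]
mouth [206.17421064 219.59493363]
```

View pics/hover.png

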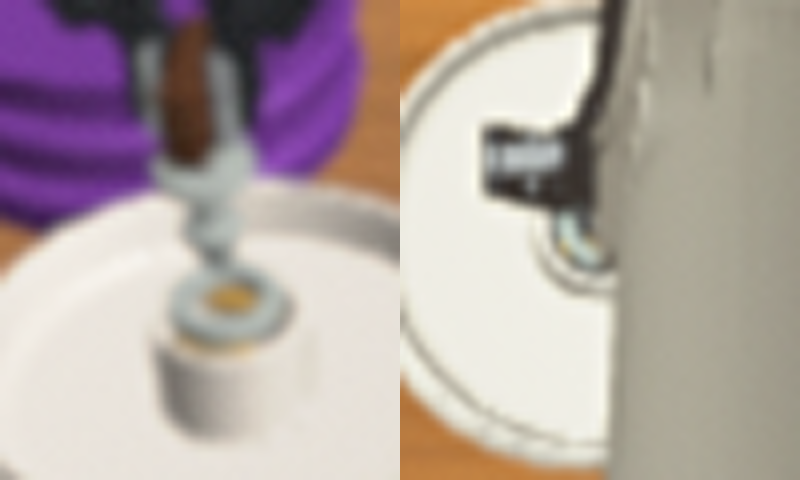

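The scene view shows the tip at (217,265) above the collar, centred near (231,303), which matches the prediction. The stack is unmoved. I lower to collar entry.

```bash
python3 -m creep '[[[0,-0.04,0],0],[[0,0,0.15],0],[[0,0,0.15],0],[[0,0,0.1],0],[[0,0,0],0],[[0,0,0],0]]'; python3 -c "
from h import *
to(.544,-.1855,.170)"
```

```text
t: 9.27
tcp_pos: [0.5435, -0.1855, 0.1695]
ee_rot: [-3.141, 0.001, -0.027]
wrist_force: [0.0, -0.1, -1.3]
width: 0.0149
finger_force: 78.0
t 9.2667 tcp [ 0.5435 -0.1855  0.1695] rpy [-3.141e+00  1.000e-03 -2.700e-02] F [ 0.02 -0.07 -1.29] w 0.0149 units [ 0.011 -0.001 -0.012]
```

```bash
python3 -m creep '[[[0.01,0,0.05],0],[[0,0,0.05],0],[[0,0,0.05],0],[[0,0,0.05],0],[[0,0,0],0],[[0,0,0],0]]'; python3 -m creep '[[[0,0,0.05],0],[[0,0,0.05],0],[[0,0,0.05],0],[[0,0,0],0],[[0,0,0],0]]'; python3 -m creep '[[[0,0,0.05],0],[[0,0,0],0],[[0,0,0],0]]'
```

```text
t: 9.77
tcp_pos: [0.5442, -0.1856, 0.162]
ee_rot: [-3.142, 0.0, -0.026]
wrist_force: [-0.3, 0.2, -1.0]
width: 0.0151
finger_force: 78.0
t: 10.18
tcp_pos: [0.5442, -0.1856, 0.1559]
ee_rot: [-3.142, 0.0, -0.026]
wrist_force: [0.5, -0.7, -1.2]
width: 0.0151
finger_force: 78.0
t: 10.43
tcp_pos: [0.5442, -0.1856, 0.154]
ee_rot: [-3.142, 0.0, -0.027]
wrist_force: [-0.6, -0.1, -1.0]
width: 0.0152
finger_force: 78.0
```

```bash
for i in 1; do :; done; python3 -m creep '[[[0,0,0.05],0],[[0,0,0.05],0],[[0,0,0],0],[[0,0,0],0]]'; python3 -m creep '[[[0,0,0.05],0],[[0,0,0.05],0],[[0,0,0],0],[[0,0,0],0]]'
```

```text
t: 10.77
tcp_pos: [0.5441, -0.1856, 0.1498]
ee_rot: [-3.142, 0.0, -0.027]
wrist_force: [0.5, 0.4, -1.9]
width: 0.0153
finger_force: 78.2
t: 11.1
tcp_pos: [0.544, -0.1855, 0.1455]
ee_rot: [-3.141, 0.001, -0.026]
wrist_force: [-0.5, 0.1, -1.9]
width: 0.0147
finger_force: 78.0
```

```bash
python3 -m creep '[[[0,0,0.05],0],[[0,0,0],0],[[0,0,0],0]]'; python3 -m creep '[[[0,0,0.05],0],[[0,0,0],0],[[0,0,0],0]]'
```

```text
t: 11.35
tcp_pos: [0.5443, -0.1856, 0.144]
ee_rot: [-3.142, 0.0, -0.026]
wrist_force: [0.1, -0.5, -2.8]
width: 0.015
finger_force: 78.1
t: 11.6
tcp_pos: [0.5441, -0.1856, 0.1417]
ee_rot: [-3.142, 0.0, -0.027]
wrist_force: [0.8, -0.4, -5.6]
width: 0.0145
finger_force: 77.8
```

```bash
python3 -m creep '[[[0,0,0.05],0],[[0,0,0],0],[[0,0,0],0]]'
```

```text
t: 11.85
tcp_pos: [0.5437, -0.1855, 0.1393]
ee_rot: [-3.141, 0.001, -0.027]
wrist_force: [0.3, -0.9, -8.2]
width: 0.0151
finger_force: 77.9
```

Force is going negative while pressing, so I hold and look before going on.

```bash
python3 -m creep '[[[0,0,0],0],[[0,0,0],0],[[0,0,0],0]]'; python3 - <<'E'
from h import *
import cv2
to(.544,-.1855,.132)
o=robot.get_obs();print(o['moment'],np.round(o['effort'],2))
p=[]
for n,x,y in(("scene",178,165),("top",320,182)):
    p.append(cv2.resize(robot.get_image(n)[y:y+60,x:x+50,::-1],None,fx=8,fy=8,interpolation=cv2.INTER_CUBIC))
    q=robot.get_obs()['tcp_pos']
    for dz in(-.062,-.044,-.024,.010): print(n,(proj(n,q+[0,0,dz])-[x,y]+.5)*8-.5)
cv2.imwrite("pics/in1.png",np.hstack(p))
E
```

```text
t: 12.1
tcp_pos: [0.5438, -0.1855, 0.1396]
ee_rot: [-3.141, 0.001, -0.027]
wrist_force: [1.0, -0.4, -9.6]
width: 0.015
finger_force: 77.9
t 12.1 tcp [ 0.5438 -0.1855  0.1396] rpy [-3.141e+00  1.000e-03 -2.700e-02] F [ 0.95 -0.42 -9.63] w 0.015 units [ 0.005 -0.001  0.189]
[-0.12202007 -0.21336846  0.02458329] [ 1.000e-02 -5.709e+01  0.000e+00 -2.567e+01 -3.000e-02  3.800e-01
 -0.000e+00]
scene [237.30241011 372.4454938 ]
scene [232.24890407 332.65734126]
scene [226.51552138 287.51626434]
scene [216.47115664 208.43320536]
top [197.11838162 229.89828538]
top [202.51121821 224.02627211]
top [208.6714286  217.31870059]
top [219.57220914 205.44933891]
```

View pics/in1.png

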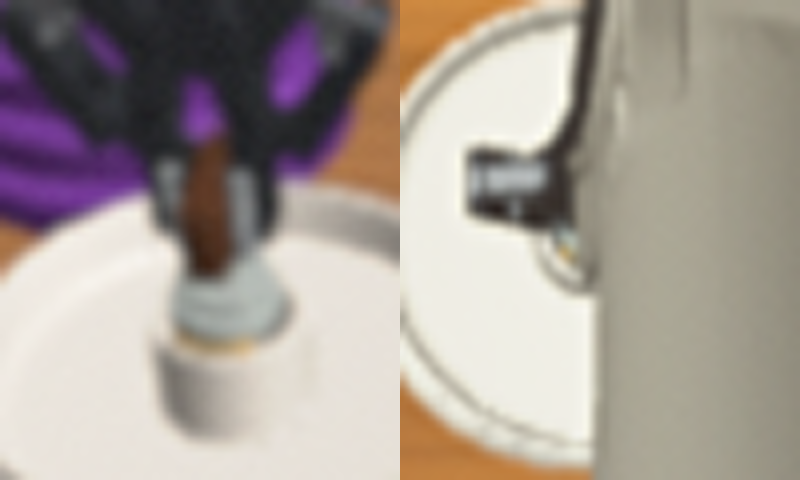

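The scene view shows the flange near (228,285), a few millimetres above the collar near (231,304). The joint torques should settle the sign, so I take a 1 mm step and compare.

```bash
python3 -m creep '[[[0,0,0.025],0],[[0,0,0],0],[[0,0,0],0]]'; python3 -c "
from h import *
o=robot.get_obs();print(np.round(o['effort'],2),o['moment'],o['tcp_pos'])"
```

```text
t: 12.45
tcp_pos: [0.5442, -0.1856, 0.1391]
ee_rot: [-3.142, 0.0, -0.026]
wrist_force: [0.3, 0.8, -7.0]
width: 0.0148
finger_force: 77.9
[-1.000e-02 -5.618e+01  1.000e-02 -2.549e+01 -1.000e-02  1.200e-01
 -0.000e+00] [-0.03426324 -0.10829081  0.05003918] [ 0.54422078 -0.18558642  0.13914766]
```

The torques agree: the tool is being pulled down, so the jaws seem to be drawing the plug in. I keep lowering to seat the flange.

```bash
python3 -m creep '[[[0,0,0.025],0],[[0,0,0],0],[[0,0,0],0]]'; python3 -m creep '[[[0,0,0.025],0],[[0,0,0],0],[[0,0,0],0]]'
```

```text
t: 12.7
tcp_pos: [0.5445, -0.1856, 0.1384]
ee_rot: [3.142, -0.0, -0.027]
wrist_force: [0.1, -0.2, -4.4]
width: 0.0149
finger_force: 78.1
t: 12.95
tcp_pos: [0.5444, -0.1856, 0.1373]
ee_rot: [3.142, -0.0, -0.026]
wrist_force: [0.2, 0.6, -4.5]
width: 0.015
finger_force: 78.3
```

```bash
python3 -m creep '[[[0,0,0.025],0],[[0,0,0],0],[[0,0,0],0]]';python3 -c "
from h import *
o=robot.get_obs();print(np.round(o['effort'],2),o['moment'],o['tcp_pos'])"
```

```text
t: 13.2
tcp_pos: [0.5446, -0.1857, 0.1364]
ee_rot: [3.141, -0.001, -0.027]
wrist_force: [-0.2, -0.4, -1.2]
width: 0.0149
finger_force: 78.5
[-2.000e-02 -5.302e+01  4.000e-02 -2.367e+01  1.000e-02 -8.000e-02
 -0.000e+00] [0.02324741 0.09315848 0.03827278] [ 0.54462392 -0.18569833  0.13637903]
```

```bash
python3 -m creep '[[[0,0,0.025],0],[[0,0,0],0],[[0,0,0],0]]'; python3 -m creep '[[[0,0,0.025],0],[[0,0,0],0],[[0,0,0],0]]'
```

```text
t: 13.45
tcp_pos: [0.5447, -0.1857, 0.1353]
ee_rot: [3.141, -0.001, -0.027]
wrist_force: [0.0, -0.6, -1.6]
width: 0.0149
finger_force: 79.1
t: 13.7
tcp_pos: [0.5447, -0.1857, 0.1353]
ee_rot: [3.141, -0.001, -0.027]
wrist_force: [-3.1, 0.4, 7.1]
width: 0.0149
finger_force: 80.3
```

```bash
python3 -m creep '[[[0,0,0.025],0],[[0,0,0],0],[[0,0,0],0]]'
```

```text
t: 13.95
tcp_pos: [0.5448, -0.1857, 0.1352]
ee_rot: [3.141, -0.001, -0.027]
wrist_force: [-5.2, 1.4, 14.7]
width: 0.0151
finger_force: 81.5
```

```bash
python3 -m creep '[[[-0.02,0,0.02],0],[[0,0,0],0],[[0,0,0],0],[[0,0,0],0],[[0,0,0],0]]'
```

```text
t: 14.37
tcp_pos: [0.5447, -0.1857, 0.1352]
ee_rot: [3.141, -0.003, -0.027]
wrist_force: [-6.4, 0.9, 18.7]
width: 0.0148
finger_force: 82.1
```

Solid stop at 20 N with no movement: home. I ease off and start the pull in small steps.

```bash
python3 -m creep '[[[0,0,-0.025],0],[[0,0,-0.025],0],[[0,0,-0.02],0],[[0,0,0],0],[[0,0,0],0]]'; python3 -m creep '[[[0,0,-0.025],0],[[0,0,0],0],[[0,0,0],0]]'
```

```text
t: 14.78
tcp_pos: [0.5436, -0.1856, 0.1353]
ee_rot: [3.142, -0.0, -0.027]
wrist_force: [-1.3, 0.3, 4.0]
width: 0.0151
finger_force: 79.5
t: 15.03
tcp_pos: [0.5431, -0.1856, 0.1356]
ee_rot: [-3.141, 0.001, -0.027]
wrist_force: [-0.4, 0.1, -1.7]
width: 0.0153
finger_force: 79.1
```

```bash
python3 -m creep '[[[0,0,-0.025],0],[[0,0,0],0],[[0,0,0],0]]'
```

```text
t: 15.28
tcp_pos: [0.5431, -0.1855, 0.1367]
ee_rot: [-3.141, 0.001, -0.027]
wrist_force: [0.4, 0.1, -2.9]
width: 0.0152
finger_force: 78.9
```

```bash
python3 -m creep '[[[0,0,-0.02],0],[[0,0,0],0],[[0,0,0],0]]'; python3 -m creep '[[[0,0,-0.015],0],[[0,0,0],0],[[0,0,0],0]]'
```

```text
t: 15.53
tcp_pos: [0.543, -0.1855, 0.1374]
ee_rot: [-3.141, 0.001, -0.027]
wrist_force: [0.1, 0.3, -6.2]
width: 0.0151
finger_force: 78.4
t: 15.78
tcp_pos: [0.543, -0.1855, 0.138]
ee_rot: [-3.141, 0.001, -0.026]
wrist_force: [0.0, 0.3, -9.5]
width: 0.0148
finger_force: 78.0
```

```bash
python3 -m creep '[[[0,0,-0.015],0],[[0,0,0],0],[[0,0,0],0]]'
```

```text
t: 16.03
tcp_pos: [0.543, -0.1855, 0.1386]
ee_rot: [-3.141, 0.001, -0.027]
wrist_force: [-0.8, 0.2, -12.1]
width: 0.0149
finger_force: 77.9
```

```bash
python3 -m creep '[[[0,0,0],0],[[0,0,0],0],[[0,0,0],0],[[0,0,0],0]]';python3 -m creep '[[[0,0,0],0],[[0,0,0],0],[[0,0,0],0],[[0,0,0],0],[[0,0,0],0],[[0,0,0],0]]';python3 -m creep '[[[0,0,0],0],[[0,0,0],0],[[0,0,0],0],[[0,0,0],0],[[0,0,0],0],[[0,0,0],0]]'
```

```text
t: 16.37
tcp_pos: [0.5431, -0.1855, 0.1388]
ee_rot: [-3.141, 0.001, -0.026]
wrist_force: [-0.7, -0.3, -12.4]
width: 0.0151
finger_force: 77.9
t: 16.87
tcp_pos: [0.5433, -0.1855, 0.139]
ee_rot: [-3.142, 0.0, -0.027]
wrist_force: [-1.8, -0.2, -13.5]
width: 0.0149
finger_force: 77.9
t: 17.37
tcp_pos: [0.5435, -0.1856, 0.1391]
ee_rot: [-3.142, 0.0, -0.027]
wrist_force: [-1.5, 0.7, -13.1]
width: 0.0151
finger_force: 77.9
```

The pull crept to about 12 N net. I trim it slightly and hold another full second near 10 N.

```bash
python3 -m creep '[[[0,0,0.01],0],[[0,0,0],0],[[0,0,0],0],[[0,0,0],0]]';python3 -m creep '[[[0,0,0],0],[[0,0,0],0],[[0,0,0],0],[[0,0,0],0],[[0,0,0],0],[[0,0,0],0],[[0,0,0],0]]';python3 -m creep '[[[0,0,0],0],[[0,0,0],0],[[0,0,0],0],[[0,0,0],0],[[0,0,0],0],[[0,0,0],0],[[0,0,0],0]]'
```

```text
t: 17.7
tcp_pos: [0.5437, -0.1857, 0.1389]
ee_rot: [3.141, -0.001, -0.026]
wrist_force: [-1.2, 0.3, -11.5]
width: 0.0153
finger_force: 77.9
t: 18.28
tcp_pos: [0.5436, -0.1856, 0.1388]
ee_rot: [3.142, -0.0, -0.027]
wrist_force: [-0.8, -0.4, -10.8]
width: 0.0152
finger_force: 78.0
t: 18.87
tcp_pos: [0.5436, -0.1856, 0.1387]
ee_rot: [3.142, -0.0, -0.027]
wrist_force: [-0.7, -0.6, -9.9]
width: 0.0151
finger_force: 78.0
```

```bash
python3 -m creep '[[[0,0,0.025],0],[[0,0,0.02],0],[[0,0,0.015],0],[[0,0,0],0],[[0,0,0],0],[[0,0,0],0]]'
```

```text
t: 19.37
tcp_pos: [0.5442, -0.1857, 0.137]
ee_rot: [3.141, -0.002, -0.027]
wrist_force: [-1.3, 0.0, -2.4]
width: 0.015
finger_force: 79.0
```

```bash
python3 -m creep '[[[0,0,0.02],0],[[0,0,0.02],0],[[0,0,0],0],[[0,0,0],0],[[0,0,0],0]]'
```

```text
t: 19.78
tcp_pos: [0.5443, -0.1857, 0.1353]
ee_rot: [3.141, -0.002, -0.026]
wrist_force: [1.5, -0.4, 2.7]
width: 0.0152
finger_force: 80.0
```

```bash
python3 -m creep '[[[0,0,0.01],0],[[0,0,0],0],[[0,0,0],0],[[0,0,0],0]]'
```

```text
t: 20.12
tcp_pos: [0.5443, -0.1858, 0.1353]
ee_rot: [3.141, -0.002, -0.027]
wrist_force: [-0.6, 0.6, 5.6]
width: 0.0147
finger_force: 80.6
```

```bash
python3 -m creep '[[[0,0,0],0],[[0,0,0],0],[[0,0,0],0]]' -1 20; python3 -m creep '[[[0,0,0],0],[[0,0,0],0],[[0,0,0],0],[[0,0,0],0],[[0,0,0],0],[[0,0,0],0],[[0,0,0],0],[[0,0,0],0]]' 0.6
```

```text
t: 20.37
tcp_pos: [0.5443, -0.1857, 0.1353]
ee_rot: [3.141, -0.002, -0.027]
wrist_force: [-0.7, 0.3, 6.0]
width: 0.0149
finger_force: 80.6
t: 21.03
tcp_pos: [0.5434, -0.1856, 0.1343]
ee_rot: [-3.142, 0.0, -0.027]
wrist_force: [0.0, -0.8, -0.4]
width: 0.0679
finger_force: 0.0
```

```bash
python3 -m creep '[[[0,0,-0.1],0],[[0,0,-0.2],0],[[0,0,-0.4],0],[[0,0,-0.5],0],[[0,0,-0.5],0],[[0,0,-0.5],0],[[0,0,-0.5],0],[[0,0,-0.3],0],[[0,0,-0.2],0],[[0,0,0],0]]'; python3 -m creep '[[[-0.3,0.3,0],0],[[-0.4,0.4,0],0],[[-0.4,0.5,0],0],[[0,0.5,0],0],[[0,0.5,0],0],[[0,0.3,0],0],[[0,0,0],0],[[0,0,0],0]]'; python3 - <<'E'
from h import *
import cv2
p=[]
for n,x,y in(("scene",160,150),("top",303,165)):
    p.append(cv2.resize(robot.get_image(n)[y:y+100,x:x+80,::-1],None,fx=5,fy=5,interpolation=cv2.INTER_CUBIC))
    for P in((.544,-.1855,.111),(.544,-.1855,.161)): print(n,(proj(n,P)-[x,y]+.5)*5-.5)
cv2.imwrite("pics/end.png",np.hstack(p))
E
```

```text
t: 21.87
tcp_pos: [0.5443, -0.1858, 0.2642]
ee_rot: [3.141, -0.003, -0.027]
wrist_force: [0.9, 0.0, 0.5]
width: 0.0682
finger_force: 0.0
t: 22.53
tcp_pos: [0.4966, -0.284, 0.2614]
ee_rot: [-3.141, 0.001, -0.027]
wrist_force: [0.3, 0.2, 0.8]
width: 0.0686
finger_force: 0.0
scene [232.17386202 261.27072897]
scene [222.90408042 188.30182617]
top [214.25195432 221.42656331]
top [224.32003918 210.45328719]
```

View pics/end.png

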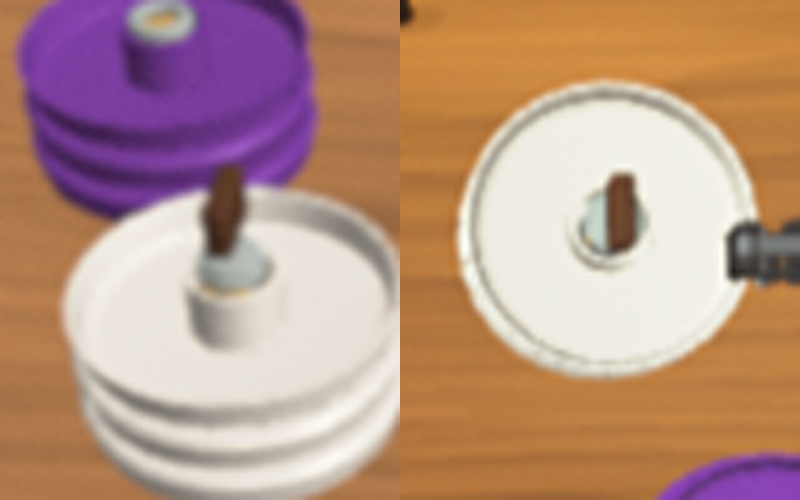

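The picture shows the handle upright with its flange on the collar (scene crop (233,262)) and the dish rim centre unchanged at top pixel (344.4, 211). The gripper is clear, so I hand in.

```bash
python3 -c "
from rig import robot
print(robot.hand_in())"
```

```text
the job is handed in; nothing more can be done
None
```

The handle is snapped into the white stack and seated on its collar at about 20 N. It held a pull of about 9–12 N for nearly 3 s, then was let go upright with the stack where it was, and the job was handed in at about 22.6 s.

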